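# Turn the vial carousel to the reader and start the reading

### The arm

A 6-joint arm with a two-finger parallel gripper is mounted at the origin on a cart in front of the work surface, level with it; the furniture and walls round the work are solid. World frame = base frame: x ahead of the robot, y to its left, z up, the work surface at z = 0. Lengths are in m, angles in rad, forces in N, time in s.
With the tool pointing down it reaches from about 0.25 to 0.8 m from the base axis. Payload 8.5 kg.
Tool frame: the origin (TCP) lies between the finger pads; the fingertips stand 22 mm ahead of it and the grasp point (between the pads) lies 3 mm ahead of it; z points along the fingers, y is the direction in which the jaws open and shut (so a half turn about z gives the same grasp; the last joint's range is limited). The gripper opens to 85 mm and grips with 20 to 120 N. Pads are 22 mm wide; open, the fingers measure 114 mm over their backs; the gripper's body (76 mm by 85 mm) begins 54 mm behind the grasp point. The pads swing forward as they close: fully open they stand 13 mm farther back than shut.
Start: joints at [-1.311, 0.238, -0.013, 1.319, 0, 1.571], TCP at [0.135, -0.507, 0.253] pointing down, gripper open.
Joint ranges: [-2.66, 2.66], [-1.03, 1.9], [-1.14, 1.46], [-1.82, 2.27], [-1.45, 1.34], [-3.14, 3.14]. Speed limits (rad/s): [2.22, 2.22, 2.79, 3.14, 3.14, 3.14].

### API

Orientations are given as [roll, pitch, yaw] about the fixed x, y, z axes, in that order (R = Rz(yaw) Ry(pitch) Rx(roll)).
In Python, from workcell import r, get_image, get_calibration, finder gives the robot as it stands. The module is installed in compiled form; this text tells all that it offers.
- The arm moves only by the tool step_arm, never from a script. Its argument "plan" is a list of rows, each an object of numbers: "x", "y", "z": the shift along the world's x, y, z in mm; "rx", "ry", "rz": the turn, a rotation vector about the world's x, y, z in rad; "gripper": the opening, from 0 (shut) to 1 (fully open). A call has 1 to 8 rows; each row shifts and turns the commanded pose from where the row before left it; what a row does not reach is not made up. A row lasts 1/12 s, in which the tool goes at most 41.7 mm and 7.16 degrees, less where a joint would pass 70% of its speed; a pose out of reach is approached as far as the arm can. A call with a gripper value outside its range is refused whole. The fingers move at their own pace and stop on an object; "squeeze" is the grip in N (left out, the last holds). Time passes only in rows, so rows that do not move let the fingers close. It gives the time, the measured TCP pose, the force and the opening at its end, in the units of the state.
- r.read_state(): the state, without advancing time (a new reading comes with each control period).
- get_image(name): name is "scene" or "side" or "wrist"; returns (picture, depth): 400x640x3 uint8, red, green, blue; 400x640 float32, m along the optical axis (not along the pixel's ray), 0 where there is no reading.
- get_calibration(name): a dict with "camera_matrix" (3x3 intrinsics, pixels), "world_from_camera" (4x4, takes a point from camera to world coordinates). Camera axes: x right, y down, z forward; pixel columns grow to the right and rows downward; lengths in m; the calibration is good to about 2 mm. A picture is of the moment at which its call begins: read the wrist's pose just before it. get_calibration takes no time and is no camera call; for the wrist camera it gives the pose at the moment of the call.
- r.finish_job(): hands the job in, once; it reports no verdict.
Trained networks look in the newest picture that a camera, given by its name, has taken for a name from the list of things; names that differ only in an ending like _2 or _b are one class to them, and where a whole thing is asked for, a point or a joint stands for the part that bears it (a point fixed in the world has none). Each returns a list of dicts, best first, with "p" (0 to 1); they miss things now and then, are a little off and sometimes report something else, mostly with a low value. They report only what shows in the picture. A call takes as long as a camera call.
- finder.boxes_of(camera, name): "extent" ([left, top, right, bottom] in pixels, round what is visible of it).
- finder.regions_of(camera, name): "pixels" (400x640 bool, what is visible of it) and "extent" ([left, top, right, bottom] in pixels, round what is visible of it).
The state is a dict: "time_s": time; "joint_pos": joint angles; "dq": joint speeds; "effort": joint torques, N m; "tool_pos": TCP position; "tcp_rot": TCP orientation; "wrist_force": force on the tool from outside, world axes, zero at the start; "wrist_torque": the same for the moment, N m; "gripper_width": finger opening in m.
Only numpy, scipy, OpenCV 4.12 (cv2) and the standard library are available. Lean on these libraries where they do the work, as an engineer would, in place of code of your own. Each camera call takes 0.05 s, during which the arm holds its last target. There are 200 camera calls.

### The job

Push an arm of the four-armed carousel round with a fingertip until the vial riding in one of its cups stands squarely in front of the reading head's window, and let the wheel come to rest; only then press the button on top of the reading head fully down and let it come up again. Nothing is to be gripped or lifted: do not pinch the wheel, do not touch the vial, leave it in its cup, and leave the other vial, the dish and the felt pen where they are.

Things in the scene. Friction and masses are not known exactly. Their poses are not given: they have to be found in the camera images.
- wheel_hub (a point): Point on the aluminium carousel wheel's upright axis, 38 mm above the desk, half-way up its arms. Four equal arms lie along its +x, +y, -x, -y (axes turn with the wheel), each a bar 10 mm wide, 32 to 44 mm above the desk, bare from 20 to 85 mm from the axis. Each ends in an open grey cup: 30 mm outside diameter, centred 100 mm from the axis, 30 to 52 mm high. The hub's top is 54 mm high.
- carousel: Fixed pedestal under the wheel; origin on the wheel's axis, 10 mm above the desk. Foot of 34 mm radius up to 16 mm above the desk, then a column of 24 mm radius up to 28 mm; nothing else but the flat foot plate is under the arms, so a finger can stand between two arms.
- reader: Fixed grey foot plate (85 mm radius, 10 mm thick) with the reading head at its +y side; origin on the wheel's axis at desk height. The head is a white box 64 mm wide, 56 mm deep, its top 80 mm above the desk, with a dark window facing the wheel; its face is 124 mm from the axis, 9 mm clear of the passing cups.
- wheel (a joint): Turning angle of the carousel wheel in rad, 0 at the start, positive anticlockwise seen from above. Turns freely both ways, with light friction (about 0.05 N m, so some 1 N at the middle of an arm), and stays where it is left.
- vial_mid (a point): Middle of the brown glass vial with white cap, 23 mm in diameter and 42 mm high, half-way up. It stands loose and upright in one of the four cups, 100 mm from the wheel's axis, 34 to 76 mm above the desk, so the wheel carries it round. The other three cups are empty.
- read_spot (a point): The spot 100 mm from the wheel's axis straight in front of the reading head's window, where the middle of the vial must come (55 mm above the desk). +y of this point goes horizontally from the wheel's axis to the reading head.
- read_button (a joint): Travel of the reading head's push button in m: 0 up, 0.006 fully down; counts as pressed beyond 0.004. A spring returns it; fully down takes about 4 N.
- read_button_top (a point): Centre of the top of the round black push button (24 mm diameter) on top of the reading head, 152 mm from the wheel's axis, 102 mm above the desk when up, over a fixed round housing (40 mm diameter, top 92 mm above the desk). It is pressed straight down.
- spare_vial: A second loose vial of the same kind standing on the desk, left of the reading head (23 mm diameter, 42 mm high); origin at the centre of its underside. Not to be moved.
- dish: Loose round petri dish lying on the desk, 92 mm diameter, 14 mm high; origin at the centre of its underside. Not to be moved.
- felt_pen: Loose felt pen lying on the desk between the dish and the spare vial, 135 mm long along its y axis, 16 mm thick; origin at the centre of its underside. Not to be moved.

How it is judged:
On the way, in this order (a step that is already met when the one before it is completed fails the run):
1. the vial has been turned to stand in front of the window and the wheel is at rest, the button still up (horizontal distance between vial_mid and read_spot below 0.01 m and z of vial_mid in the frame of read_spot between -0.006 and 0.006 m and angle between vial_mid's own z axis and vertical below 0.2 rad and velocity of joint wheel between -0.05 and 0.05 rad/s and value of joint read_button below 0.002 m), for 0.2 s.
2. the button is pressed down with the vial in front of the window (horizontal distance between vial_mid and read_spot below 0.01 m and value of joint read_button above 0.004 m), for 0.05 s.
At the end, for the whole second after the job is handed in: The vial's axis is within 10 mm of the spot in front of the window, the vial upright and seated in its cup, the wheel at rest and the button up again (all of step 1); the robot touches nothing.
It fails at once if the button is pressed before the vial is in front of the window (horizontal distance between vial_mid and read_spot above 0.012 m and value of joint read_button above 0.004 m).
It fails at once if an arm, a cup or the hub of the wheel is taken between the fingers instead of pushed (z of the grasp point in the frame of wheel_hub between -0.012 and 0.01 m and ((y of the grasp point in the frame of wheel_hub between -0.004 and 0.004 m and x of the grasp point in the frame of wheel_hub between -0.112 and 0.112 m) or (x of the grasp point in the frame of wheel_hub between -0.004 and 0.004 m and y of the grasp point in the frame of wheel_hub between -0.112 and 0.112 m))).
It fails at once if the vial in the carousel is touched by the robot (contact force between any of the fingers, the arm and sample_vial above 0.5 N).
It fails at once if the vial is lifted out of its cup or tipped (z of vial_mid in the frame of read_spot above 0.01 m or angle between vial_mid's own z axis and vertical above 0.35 rad).
It fails at once if the other vial, the dish or the felt pen is moved by more than 15 mm (distance of any of spare_vial, dish, felt_pen from where it was at the start of the episode above 0.015 m).
It also fails if it takes over 45 s, if anything falls off the work surface, if the arm or the gripper's body presses on something with over 40 N, if the wrist force passes 120 N, or if a joint passes its speed limit or range.

## Working session

There is one attempt and no reset: what is moved stays moved. The work goes in short steps, Python scripts to look and compute and a tool call to move; the robot and the scene stay as the last step left them, time stands still between calls to the robot, and variables do not carry over. Pictures are saved under pics/ and viewed, about 8 in all and at most 12, crops included, and the job is handed in when it is done.

Besides the shell and the picture viewer there is one more tool, called after "Request:" in YAML: its name, and indented under it one key for each argument. step_arm: Moves the arm, as the interface text tells. Its arguments: {"type":"object","properties":{"plan":{"type":"array"},"squeeze":{"type":"number"}},"required":["plan"]}

```bash
mkdir -p pics; cat > h.py <<'E'
import numpy as np, cv2
from workcell import r,get_image,get_calibration,finder
def cloud(cam,depth):
    c=get_calibration(cam);K=c["camera_matrix"];T=np.array(c["world_from_camera"])
    v,u=np.mgrid[:400,:640]
    P=np.stack([(u-K[0][2])/K[0][0]*depth,(v-K[1][2])/K[1][1]*depth,depth],-1)
    return P@T[:3,:3].T+T[:3,3]
E
python3 - <<'E'
from h import *
print(r.read_state())
for cam in ("scene","side"):
    im,d=get_image(cam); cv2.imwrite(f"pics/{cam}0.png",im[...,::-1]); W=cloud(cam,d)
    np.savez(f"{cam}0.npz",im=im,W=W,d=d)
    for n in ("wheel_hub","vial_mid","reader","read_button_top","spare_vial","dish","felt_pen"):
        for o in finder.regions_of(cam,n)[:3]:
            m=o["pixels"]&(d>0); p=W[m]
            if len(p): print(cam,n,round(o["p"],2),np.round(o["extent"]),len(p),np.median(p,0).round(3),np.percentile(p,2,0).round(3),np.percentile(p,98,0).round(3))
E
```

```text
{'time_s': 0.0, 'joint_pos': array([-1.31101190e+00,  2.38766072e-01, -1.42497811e-02,  1.31916992e+00,
       -1.72648002e-06,  1.57080199e+00]), 'dq': array([-0.00159915, -0.0003857 , -0.00030047,  0.00018251,  0.0019035 ,
       -0.00045683]), 'effort': array([ 3.07702858e-04, -5.38782907e+01,  3.46437335e+01,  1.85708905e-02,
       -1.43550270e-06,  3.22074463e-06]), 'tool_pos': array([ 0.13476236, -0.5070262 ,  0.25268704]), 'tcp_rot': array([-3.14020320e+00,  1.73435201e-06,  2.59778767e-01]), 'wrist_force': array([ 0.36861589,  0.96688095, -0.09645531]), 'wrist_torque': array([ 0.00354998,  0.05482241, -0.03249327]), 'gripper_width': 0.08516747580848792}
scene wheel_hub 0.68 [311. 162. 398. 225.] 1190 [ 0.582 -0.011  0.042] [ 0.474 -0.123  0.029] [0.688 0.076 0.053]
scene vial_mid 0.45 [386. 196. 396. 210.] 116 [ 0.48  -0.036  0.061] [ 0.473 -0.048  0.047] [ 0.493 -0.028  0.075]
scene reader 0.76 [293. 175. 388. 264.] 3602 [0.54  0.058 0.01 ] [ 0.503 -0.084  0.005] [0.651 0.166 0.099]
scene spare_vial 0.44 [311. 215. 322. 227.] 122 [0.543 0.136 0.1  ] [0.534 0.121 0.089] [0.5
[... 497 characters left out ...]
3 -0.037  0.066] [ 0.475 -0.044  0.057] [ 0.493 -0.031  0.08 ]
side reader 0.64 [299. 186. 363. 261.] 2741 [0.544 0.094 0.014] [ 0.504 -0.09   0.005] [0.652 0.165 0.102]
side reader 0.2 [287. 168. 374. 217.] 1130 [ 0.586 -0.009  0.045] [ 0.478 -0.125  0.015] [0.688 0.047 0.057]
side spare_vial 0.56 [330. 273. 344. 297.] 168 [0.45  0.228 0.029] [0.442 0.189 0.003] [0.463 0.235 0.046]
side spare_vial 0.45 [225. 258. 270. 295.] 1171 [0.636 0.283 0.016] [0.595 0.238 0.007] [0.679 0.323 0.019]
side dish 0.98 [227. 257. 268. 293.] 1163 [0.637 0.283 0.016] [0.596 0.238 0.006] [0.681 0.323 0.019]
side felt_pen 0.59 [259. 272. 296. 317.] 330 [0.559 0.295 0.016] [0.554 0.229 0.009] [0.566 0.36  0.02 ]
```

```bash
python3 - <<'E'
from h import *
from scipy.optimize import minimize
a=[]
for c,(x0,y0) in (("scene",(200,140)),("side",(200,140))):
    z=np.load(c+"0.npz"); im=z["im"]; W=z["W"]; d=z["d"]
    a.append(cv2.resize(im[y0:y0+190,x0:x0+250],None,fx=3,fy=3,interpolation=2)[:,:,::-1])
    near=(d>0)&(abs(W[...,0]-.58)<.2)&(abs(W[...,1])<.25)
    off=0.002 if c=="side" else -0.001
    h=W[...,2]-off
    B=W[near&(h>.096)&(h<.107)]; print(c,"button",len(B),B.mean(0).round(4),((B.min(0)+B.max(0))/2).round(4))
    H=W[near&(h>.050)&(h<.058)&(np.hypot(W[...,0]-.583,W[...,1]+.02)<.035)]; print("hubtop",len(H),H.mean(0).round(4),((H.min(0)+H.max(0))/2).round(4))
    T=W[near&(h>.070)&(h<.079)&(np.hypot(W[...,0]-.483,W[...,1]+.037)<.03)]; print("cap",len(T),T.mean(0).round(4),T.min(0).round(3),T.max(0).round(3))
    A=W[near&(h>.038)&(h<.047)]
    def cost(p,A=A):
        x,y,t=p; q=A[:,:2]-[x,y]; rr=np.hypot(*q.T); k=(rr>.025)&(rr<.083)
        u=q@[np.cos(t),np.sin(t)]; v=q@[-np.sin(t),np.cos(t)]
        m=np.minimum(abs(u),abs(v))[k]; return np.minimum(m,.012).mean()
    best=min((minimize(cost,[.583,-.025,t],method="Nelder-Mead",options=dict(initial_simplex=[[.583,-.025,t],[.593,-.025,t],[.583,-.015,t],[.583,-.025,t+.1]])) for t in np.arange(0,1.57,.2)),key=lambda o:o.fun)
    print("arms",len(A),best.x.round(4),best.fun)
    P=W[near&(h>.075)&(h<.083)]; rc=cv2.minAreaRect((P[:,:2]*1000).astype(np.float32)); print("headtop",rc)
cv2.imwrite("pics/c_scene.png",a[0]);cv2.imwrite("pics/c_side.png",a[1])
E
```

```text
scene button 96 [0.5437 0.1343 0.1001] [0.545  0.1323 0.1   ]
hubtop 66 [ 0.5799 -0.0138  0.0523] [ 0.5833 -0.0147  0.0522]
cap 35 [ 0.4822 -0.0391  0.0734] [ 0.477 -0.048  0.069] [ 0.49  -0.031  0.076]
arms 962 [ 0.5784 -0.0124  0.2515] 0.0027020311983441633
headtop ((605.2149658203125, 100.73136901855469), (347.93157958984375, 170.17974853515625), 23.608793258666992)
side button 75 [0.546  0.1334 0.103 ] [0.5475 0.1328 0.1025]
hubtop 61 [ 0.5814 -0.014   0.0556] [ 0.5813 -0.0134  0.0553]
cap 30 [ 0.4856 -0.0403  0.0768] [ 0.479 -0.049  0.072] [ 0.493 -0.034  0.08 ]
arms 699 [ 0.581  -0.0144  0.2553] 0.0026011209472671173
headtop ((603.6278686523438, 99.93885040283203), (344.2790222167969, 169.82086181640625), 25.01958656311035)
```

View pics/c_scene.png

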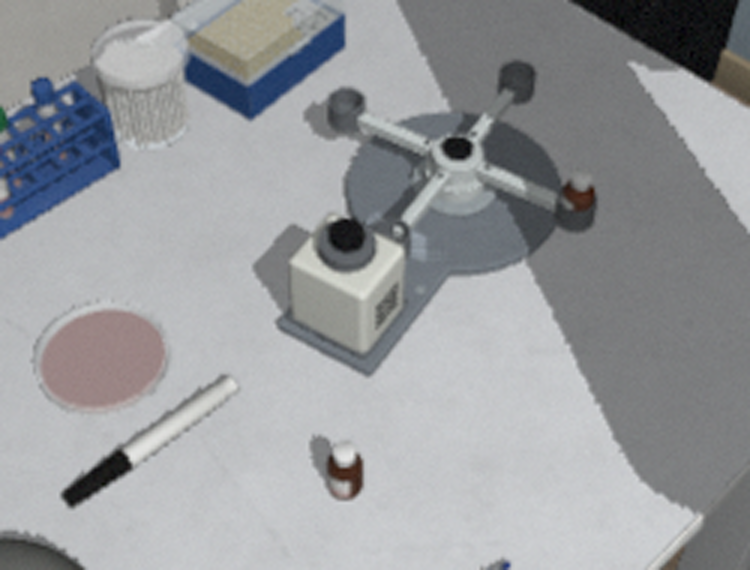

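View pics/c_side.png

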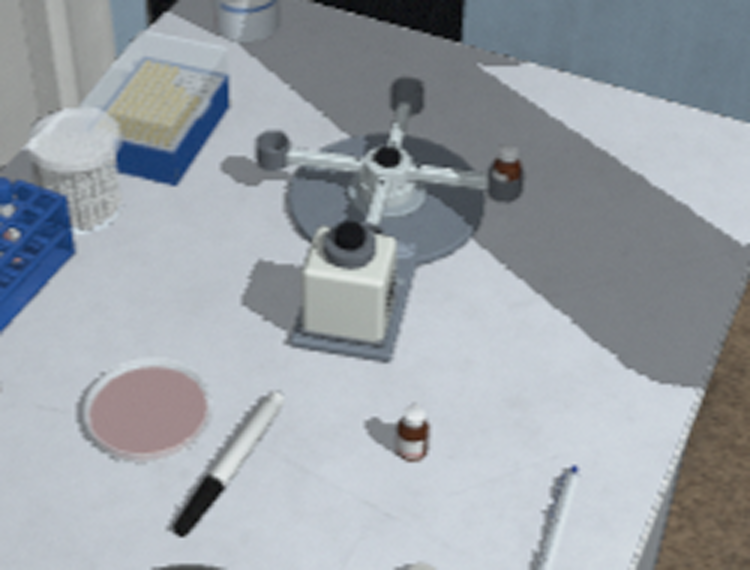

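Request:
step_arm:
  plan:
    - {"gripper": 0,"x": 28,"y": 25}
    - {"x": 28,"y": 25}
    - {"x": 28,"y": 25}
    - {"x": 28,"y": 25}
    - {"x": 28,"y": 25}
    - {"x": 28,"y": 25}
    - {"x": 28,"y": 25}
    - {"x": 28,"y": 25}
  squeeze: 20

```text
invalid input
```

Request:
step_arm:
  plan:
    - {"x": 28,"y": 25}
    - {"x": 28,"y": 25}
    - {"x": 28,"y": 25}
    - {"x": 28,"y": 25}
    - {"x": 28,"y": 25}
    - {"x": 28,"y": 25}
    - {"x": 28,"y": 25}
    - {"x": 28,"y": 25}

```text
invalid input
```

Request:
step_arm:
  plan:
    - {"x": 28,"y": 25}
    - {"x": 19,"y": 19}
    - {"z": -25}
    - {"z": -25}
    - {"z": -25}
    - {"z": -20}
    - {}
    - {}

```text
invalid input
```

Request:
step_arm:
  plan:
    - {"x": 28,"y": 25,"z": 0,"rx": 0,"ry": 0,"rz": 0,"gripper": 0}
  squeeze: 20

```text
time_s: 0.88
tool_pos: [0.1606, -0.4852, 0.2529]
tcp_rot: [3.14, 0.002, 0.256]
wrist_force: [1.7, 0.6, 0.1]
gripper_width: 0.0755
```

Request:
step_arm:
  plan:
    - {"x": 29,"y": 26,"z": 0,"rx": 0,"ry": 0,"rz": 0,"gripper": 0}
    - {"x": 29,"y": 26,"z": 0,"rx": 0,"ry": 0,"rz": 0,"gripper": 0}
    - {"x": 29,"y": 26,"z": 0,"rx": 0,"ry": 0,"rz": 0,"gripper": 0}
    - {"x": 29,"y": 26,"z": 0,"rx": 0,"ry": 0,"rz": 0,"gripper": 0}
    - {"x": 29,"y": 26,"z": 0,"rx": 0,"ry": 0,"rz": 0,"gripper": 0}
    - {"x": 29,"y": 26,"z": 0,"rx": 0,"ry": 0,"rz": 0,"gripper": 0}
    - {"x": 29,"y": 26,"z": 0,"rx": 0,"ry": 0,"rz": 0,"gripper": 0}
    - {"x": 29,"y": 26,"z": 0,"rx": 0,"ry": 0,"rz": 0,"gripper": 0}

```text
time_s: 1.55
tool_pos: [0.396, -0.2728, 0.2535]
tcp_rot: [3.141, -0.0, 0.26]
wrist_force: [1.2, -0.8, 0.0]
gripper_width: -0.0002
```

Request:
step_arm:
  plan:
    - {"x": 29,"y": 26,"z": 0,"rx": 0,"ry": 0,"rz": 0,"gripper": 0}
    - {"x": 29,"y": 26,"z": 0,"rx": 0,"ry": 0,"rz": 0,"gripper": 0}
    - {"x": 29,"y": 26,"z": 0,"rx": 0,"ry": 0,"rz": 0,"gripper": 0}
    - {"x": 29,"y": 26,"z": 0,"rx": 0,"ry": 0,"rz": 0,"gripper": 0}
    - {"x": 29,"y": 26,"z": 0,"rx": 0,"ry": 0,"rz": 0,"gripper": 0}
    - {"x": 29,"y": 26,"z": 0,"rx": 0,"ry": 0,"rz": 0,"gripper": 0}
    - {"x": 29,"y": 26,"z": 0,"rx": 0,"ry": 0,"rz": 0,"gripper": 0}
    - {"x": 0,"y": 0,"z": 0,"rx": 0,"ry": 0,"rz": 0,"gripper": 0}

```text
time_s: 2.22
tool_pos: [0.602, -0.088, 0.2521]
tcp_rot: [-3.14, -0.002, 0.264]
wrist_force: [-1.2, 0.2, -0.9]
gripper_width: 0.0001
```

Request:
step_arm:
  plan:
    - {"x": 28,"y": 25,"z": 0,"rx": 0,"ry": 0,"rz": 0,"gripper": 0}
    - {"x": 0,"y": 0,"z": -35,"rx": 0,"ry": 0,"rz": 0,"gripper": 0}
    - {"x": 0,"y": 0,"z": -35,"rx": 0,"ry": 0,"rz": 0,"gripper": 0}
    - {"x": 0,"y": 0,"z": -32,"rx": 0,"ry": 0,"rz": 0,"gripper": 0}
    - {"x": 0,"y": 0,"z": 0,"rx": 0,"ry": 0,"rz": 0,"gripper": 0}

```text
time_s: 2.63
tool_pos: [0.6225, -0.0667, 0.1449]
tcp_rot: [-3.138, 0.009, 0.26]
wrist_force: [-0.1, -0.5, -0.6]
gripper_width: -0.0002
```

```bash
python3 - <<'E'
from h import *
s=r.read_state();print(s["time_s"],s["tool_pos"],s["tcp_rot"])
a=[]
for c in("wrist","side"):
    im,d=get_image(c); a.append(im if c=="wrist" else cv2.resize(im[130:285,190:438],(640,400),interpolation=2))
cv2.imwrite("pics/ws.png",np.vstack(a)[::1,:,::-1][:, :] if 0 else cv2.resize(np.vstack(a),(480,600))[...,::-1])
E
```

```text
2.6333 [ 0.6224652  -0.06671366  0.14487216] [-3.13789348  0.00934244  0.26031943]
```

View pics/ws.png

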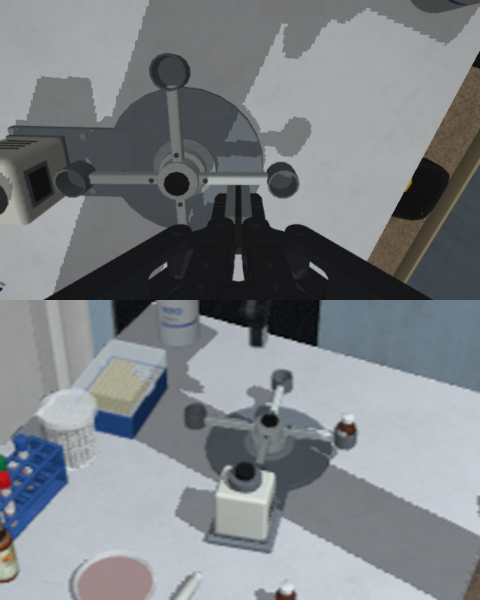

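```bash
cat >> h.py <<'E'
from scipy.optimize import minimize
def arms(c,off=0,h0=(.581,-.0142)):
    im,d=get_image(c); W=cloud(c,d); h=W[...,2]-off
    A=W[(d>0)&(h>.038)&(h<.047)&(np.hypot(W[...,0]-h0[0],W[...,1]-h0[1])<.11)]
    def cost(p):
        x,y,t=p; q=A[:,:2]-[x,y]; rr=np.hypot(*q.T); k=(rr>.028)&(rr<.083)
        u=q@[np.cos(t),np.sin(t)]; v=q@[-np.sin(t),np.cos(t)]
        return np.minimum(np.minimum(abs(u),abs(v))[k],.012).mean()
    b=min((minimize(cost,[*h0,t],method="Nelder-Mead",options=dict(initial_simplex=[[*h0,t],[h0[0]+.01,h0[1],t],[h0[0],h0[1]+.01,t],[*h0,t+.1]])) for t in np.arange(0,1.57,.2)),key=lambda o:o.fun)
    return b.x,b.fun,len(A),im,d,W
E
python3 - <<'E'
from h import *
s=r.read_state();print(s["time_s"],s["tool_pos"],s["tcp_rot"])
b,f,n,im,d,W=arms("wrist");print(b.round(4),f,n)
m=(d>0)&(W[...,2]>.05)&(W[...,2]<.058)&(np.hypot(W[...,0]-.581,W[...,1]+.014)<.03);P=W[m];print("hub",P.mean(0),(P.min(0)+P.max(0))/2)
E
```

```text
2.7333 [ 0.62527253 -0.06735061  0.15109787] [-3.14070746e+00  2.07549600e-03  2.59750088e-01]
[ 0.5875 -0.0193  0.2592] 0.002705324680885198 4770
hub [ 0.58560771 -0.01845398  0.05321929] [ 0.58376173 -0.01821375  0.05399388]
```

Request:
step_arm:
  plan:
    - {"x": 6,"y": 2,"z": -15,"rx": 0,"ry": 0,"rz": 0,"gripper": 0}
    - {"x": 0,"y": 0,"z": -20,"rx": 0,"ry": 0,"rz": 0,"gripper": 0}
    - {"x": 0,"y": 0,"z": -20,"rx": 0,"ry": 0,"rz": 0,"gripper": 0}
    - {"x": 0,"y": 0,"z": -20,"rx": 0,"ry": 0,"rz": 0,"gripper": 0}
    - {"x": 0,"y": 0,"z": -15,"rx": 0,"ry": 0,"rz": 0,"gripper": 0}
    - {"x": 0,"y": 0,"z": -7,"rx": 0,"ry": 0,"rz": 0,"gripper": 0}
    - {"x": 0,"y": 0,"z": 0,"rx": 0,"ry": 0,"rz": 0,"gripper": 0}
    - {"x": 0,"y": 0,"z": 0,"rx": 0,"ry": 0,"rz": 0,"gripper": 0}

```text
time_s: 3.45
tool_pos: [0.633, -0.0656, 0.0561]
tcp_rot: [3.141, -0.002, 0.26]
wrist_force: [-0.1, -1.1, 0.7]
gripper_width: 0.0002
```

```bash
python3 - <<'E'
import numpy as np
a=np.radians(299.3-np.arange(0,96,5));p=62.6*np.c_[np.cos(a),np.sin(a)]
print((p[0]-[50,-49.6]).round(1));print(np.diff(p,axis=0).round(1).tolist())
E
```

```text
[-19.4  -5. ]
[[-4.9, -2.5], [-5.1, -2.0], [-5.2, -1.6], [-5.3, -1.1], [-5.4, -0.6], [-5.5, -0.2], [-5.5, 0.3], [-5.4, 0.8], [-5.3, 1.2], [-5.2, 1.7], [-5.0, 2.2], [-4.8, 2.6], [-4.6, 3.0], [-4.3, 3.4], [-4.0, 3.7], [-3.6, 4.1], [-3.3, 4.4], [-2.9, 4.6], [-2.5, 4.9]]
```

Request:
step_arm:
  plan:
    - {"x": -10,"y": -2.5,"z": 0,"rx": 0,"ry": 0,"rz": 0,"gripper": 0}
    - {"x": -6,"y": -1.5,"z": 0,"rx": 0,"ry": 0,"rz": 0,"gripper": 0}
    - {"x": -3.4,"y": -1,"z": 0,"rx": 0,"ry": 0,"rz": 0,"gripper": 0}
    - {"x": -4.9,"y": -2.5,"z": 0,"rx": 0,"ry": 0,"rz": -0.087,"gripper": 0}
    - {"x": -5.1,"y": -2,"z": 0,"rx": 0,"ry": 0,"rz": -0.087,"gripper": 0}
    - {"x": -5.2,"y": -1.6,"z": 0,"rx": 0,"ry": 0,"rz": -0.087,"gripper": 0}
    - {"x": 0,"y": 0,"z": 0,"rx": 0,"ry": 0,"rz": 0,"gripper": 0}

```text
time_s: 4.03
tool_pos: [0.5971, -0.0768, 0.0554]
tcp_rot: [3.141, -0.001, -0.005]
wrist_force: [-0.2, -0.3, 0.5]
gripper_width: 0.0004
```

```bash
python3 - <<'E'
from h import *
for c,o in(("scene",-.001),("side",.002)):
    b,f,n,im,d,W=arms(c,o);print(b.round(4),f,n)
s=r.read_state();print(s["time_s"],s["tool_pos"],s["tcp_rot"],s["wrist_force"])
E
```

```text
[ 0.5794 -0.0118 -0.0208] 0.0031702120094652645 699
[ 0.5819 -0.0146 -0.0133] 0.003212909611020239 497
4.1333 [ 0.59764213 -0.07656655  0.05507262] [ 3.14159242e+00 -1.13362814e-03  1.43318129e-03] [ 0.32330008 -0.30835672 -0.41584331]
```

Request:
step_arm:
  plan:
    - {"x": -5.3,"y": -1.1,"z": 0,"rx": 0,"ry": 0,"rz": -0.087,"gripper": 0}
    - {"x": -5.4,"y": -0.6,"z": 0,"rx": 0,"ry": 0,"rz": -0.087,"gripper": 0}
    - {"x": -5.5,"y": -0.2,"z": 0,"rx": 0,"ry": 0,"rz": -0.087,"gripper": 0}
    - {"x": -5.5,"y": 0.3,"z": 0,"rx": 0,"ry": 0,"rz": -0.087,"gripper": 0}
    - {"x": -5.4,"y": 0.8,"z": 0,"rx": 0,"ry": 0,"rz": -0.087,"gripper": 0}
    - {"x": -5.3,"y": 1.2,"z": 0,"rx": 0,"ry": 0,"rz": -0.087,"gripper": 0}
    - {"x": -5.2,"y": 1.7,"z": 0,"rx": 0,"ry": 0,"rz": -0.087,"gripper": 0}

```text
time_s: 4.72
tool_pos: [0.5232, -0.1966, 0.0546]
tcp_rot: [-3.039, 0.0, -0.407]
wrist_force: [0.1, -0.6, -0.2]
gripper_width: -0.0002
```

Request:
step_arm:
  plan:
    - {"x": -5.0,"y": 2.2,"z": 0,"rx": 0,"ry": 0,"rz": -0.087,"gripper": 0}
    - {"x": -4.8,"y": 2.6,"z": 0,"rx": 0,"ry": 0,"rz": -0.087,"gripper": 0}
    - {"x": -4.6,"y": 3,"z": 0,"rx": 0,"ry": 0,"rz": -0.087,"gripper": 0}
    - {"x": -4.3,"y": 3.4,"z": 0,"rx": 0,"ry": 0,"rz": -0.087,"gripper": 0}
    - {"x": -4.0,"y": 3.7,"z": 0,"rx": 0,"ry": 0,"rz": -0.087,"gripper": 0}
    - {"x": 0,"y": 0,"z": 0,"rx": 0,"ry": 0,"rz": 0,"gripper": 0}

```text
time_s: 5.22
tool_pos: [0.4355, -0.2807, 0.0543]
tcp_rot: [-2.948, 0.004, -0.675]
wrist_force: [-0.5, -0.3, -1.0]
gripper_width: 0.0001
```

```bash
python3 - <<'E'
from h import *
a=[]
for c,o in(("scene",-.001),("side",.002)):
    b,f,n,im,d,W=arms(c,o);print(b.round(4),f,n); a.append(cv2.resize(im[140:280,260:430],None,fx=2.3,fy=2.3,interpolation=2))
    h=W[...,2]-o; m=(d>0)&(h>.068)&(h<.079)&(abs(np.hypot(W[...,0]-.582,W[...,1]+.015)-.1)<.02)
    print("cap",m.sum(),W[m].mean(0).round(4) if m.any() else 0)
s=r.read_state();print(s["time_s"],s["tool_pos"],s["tcp_rot"],s["wrist_force"])
cv2.imwrite("pics/m.png",np.hstack(a)[...,::-1])
E
```

```text
[ 0.5788 -0.0123  1.1865] 0.0025860150329223928 667
cap 44 [0.4861 0.0243 0.0733]
[ 0.5818 -0.0133 -0.3871] 0.002548140919176114 520
cap 31 [0.4889 0.0226 0.0766]
5.3167 [ 0.43796953 -0.2794409   0.05452388] [-2.94800165e+00  2.20447390e-03 -6.70552194e-01] [ 0.17037697 -0.6226005   0.2478305 ]
```

View pics/m.png

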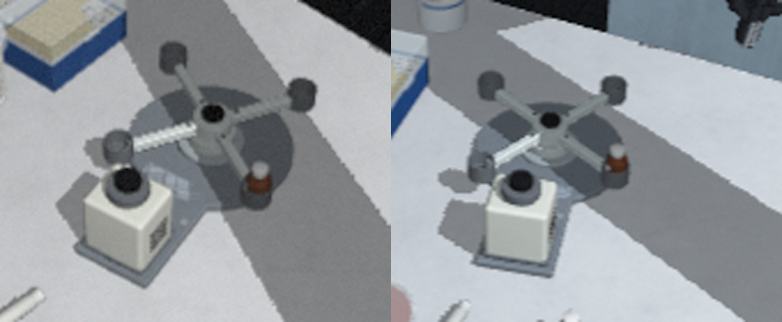

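```bash
python3 - <<'E'
from h import *
s=r.read_state()
for k,v in s.items(): print(k,np.round(v,3))
E
```

```text
time_s 5.317
joint_pos [-0.674  0.38  -0.376  0.817  0.194  3.139]
dq [ 0.037  0.007  0.013 -0.002  0.001  0.008]
effort [-1.5900e+00 -5.7446e+01  2.6389e+01  1.7000e-01  6.9600e-01 -1.6000e-02]
tool_pos [ 0.438 -0.279  0.055]
tcp_rot [-2.948e+00  2.000e-03 -6.710e-01]
wrist_force [ 0.17  -0.623  0.248]
wrist_torque [-0.18   0.103  0.018]
gripper_width 0.0
```

Request:
step_arm:
  plan:
    - {"x": 0,"y": 0,"z": 35,"rx": 0,"ry": 0,"rz": 0,"gripper": 0}
    - {"x": 0,"y": 0,"z": 35,"rx": 0,"ry": 0,"rz": 0,"gripper": 0}
    - {"x": 0,"y": 0,"z": 35,"rx": -0.076,"ry": 0.06,"rz": 0,"gripper": 0}
    - {"x": 0,"y": 0,"z": 0,"rx": -0.076,"ry": 0.06,"rz": 0,"gripper": 0}
    - {"x": 0,"y": 0,"z": 0,"rx": 0,"ry": 0,"rz": 0.12,"gripper": 0}
    - {"x": 0,"y": 0,"z": 0,"rx": 0,"ry": 0,"rz": 0.12,"gripper": 0}
    - {"x": 0,"y": 0,"z": 0,"rx": 0,"ry": 0,"rz": 0,"gripper": 0}

```text
time_s: 5.9
tool_pos: [0.4228, -0.3003, 0.1597]
tcp_rot: [-3.119, 0.003, -0.382]
wrist_force: [-0.5, 1.0, 0.1]
gripper_width: 0.0001
```

Request:
step_arm:
  plan:
    - {"x": 10,"y": 12,"z": 0,"rx": -0.02,"ry": 0.01,"rz": 0.12,"gripper": 0}
    - {"x": 13,"y": 16,"z": 0,"rx": 0,"ry": 0,"rz": 0.12,"gripper": 0}
    - {"x": 13,"y": 16,"z": 0,"rx": 0,"ry": 0,"rz": 0.12,"gripper": 0}
    - {"x": 13,"y": 16,"z": 0,"rx": 0,"ry": 0,"rz": 0.12,"gripper": 0}
    - {"x": 13,"y": 16,"z": 0,"rx": 0,"ry": 0,"rz": 0.12,"gripper": 0}
    - {"x": 13,"y": 16,"z": 0,"rx": 0,"ry": 0,"rz": 0.12,"gripper": 0}
    - {"x": 13,"y": 16,"z": 0,"rx": 0,"ry": 0,"rz": 0.12,"gripper": 0}
    - {"x": 13,"y": 16,"z": 0,"rx": 0,"ry": 0,"rz": 0.12,"gripper": 0}

```text
time_s: 6.57
tool_pos: [0.5235, -0.1754, 0.1591]
tcp_rot: [-3.141, 0.008, 0.572]
wrist_force: [0.6, 0.1, 0.1]
gripper_width: 0.0002
```

Request:
step_arm:
  plan:
    - {"x": 13,"y": 16,"z": 0,"rx": 0,"ry": 0,"rz": 0.12,"gripper": 0}
    - {"x": 13,"y": 16,"z": 0,"rx": 0,"ry": 0,"rz": 0.12,"gripper": 0}
    - {"x": 13,"y": 16,"z": 0,"rx": 0,"ry": 0,"rz": 0.12,"gripper": 0}
    - {"x": 13,"y": 16,"z": 0,"rx": 0,"ry": 0,"rz": 0.12,"gripper": 0}
    - {"x": 13,"y": 16,"z": 0,"rx": 0,"ry": 0,"rz": 0.12,"gripper": 0}
    - {"x": 0,"y": 0,"z": 0,"rx": 0,"ry": 0,"rz": 0,"gripper": 0}
    - {"x": 0,"y": 0,"z": 0,"rx": 0,"ry": 0,"rz": 0,"gripper": 0}

```text
time_s: 7.15
tool_pos: [0.5881, -0.0955, 0.1588]
tcp_rot: [-3.141, 0.008, 1.168]
wrist_force: [0.0, -0.7, -0.1]
gripper_width: -0.0005
```

Request:
step_arm:
  plan:
    - {"x": 10,"y": 8,"z": -20,"rx": 0,"ry": 0,"rz": 0,"gripper": 0}
    - {"x": 0,"y": 0,"z": -25,"rx": 0,"ry": 0,"rz": 0,"gripper": 0}
    - {"x": 0,"y": 0,"z": -25,"rx": 0,"ry": 0,"rz": 0,"gripper": 0}
    - {"x": 0,"y": 0,"z": -20,"rx": 0,"ry": 0,"rz": 0,"gripper": 0}
    - {"x": 0,"y": 0,"z": -13,"rx": 0,"ry": 0,"rz": 0,"gripper": 0}
    - {"x": 0,"y": 0,"z": 0,"rx": 0,"ry": 0,"rz": 0,"gripper": 0}
    - {"x": 0,"y": 0,"z": 0,"rx": 0,"ry": 0,"rz": 0,"gripper": 0}

```text
time_s: 7.73
tool_pos: [0.5967, -0.0893, 0.0559]
tcp_rot: [-3.14, 0.008, 1.165]
wrist_force: [0.7, 0.4, 0.5]
gripper_width: -0.0
```

```bash
python3 - <<'E'
from h import *
s=r.read_state();p=s["tool_pos"][:2]*1000;print(p,s["joint_pos"].round(2))
H=np.array([583,-16.]);f=np.radians(247.8);er=np.array([np.cos(f),np.sin(f)]);et=np.array([-er[1],er[0]])
print("r,o",(p-H)@er,(p-H)@et)
a=f-np.radians(np.arange(0,61,4));P=np.array([H+60*np.array([np.cos(x),np.sin(x)])+19.5*np.array([-np.sin(x),np.cos(x)]) for x in a])
print((P[0]-p).round(1),np.diff(P,axis=0).round(1).tolist())
E
```

```text
[596.69789519 -89.33069883] [-0.15  0.5  -0.15  0.93 -0.01  1.83]
r,o 62.71911351036891 40.38980717070071
[-18.3  10.4] [[-4.4, 0.5], [-4.3, 0.8], [-4.3, 1.1], [-4.2, 1.4], [-4.1, 1.7], [-4.0, 1.9], [-3.8, 2.2], [-3.6, 2.5], [-3.5, 2.7], [-3.3, 3.0], [-3.0, 3.2], [-2.8, 3.4], [-2.6, 3.6], [-2.3, 3.7], [-2.1, 3.9]]
```

Request:
step_arm:
  plan:
    - {"x": -10,"y": 5,"z": 0,"rx": 0,"ry": 0,"rz": 0,"gripper": 0}
    - {"x": -8,"y": 5,"z": 0,"rx": 0,"ry": 0,"rz": 0,"gripper": 0}
    - {"x": -4.4,"y": 0.5,"z": 0,"rx": 0,"ry": 0,"rz": -0.07,"gripper": 0}
    - {"x": -4.3,"y": 0.8,"z": 0,"rx": 0,"ry": 0,"rz": -0.07,"gripper": 0}
    - {"x": -4.3,"y": 1.1,"z": 0,"rx": 0,"ry": 0,"rz": -0.07,"gripper": 0}
    - {"x": -4.2,"y": 1.4,"z": 0,"rx": 0,"ry": 0,"rz": -0.07,"gripper": 0}
    - {"x": -4.1,"y": 1.7,"z": 0,"rx": 0,"ry": 0,"rz": -0.07,"gripper": 0}
    - {"x": -4.0,"y": 1.9,"z": 0,"rx": 0,"ry": 0,"rz": -0.07,"gripper": 0}

```text
time_s: 8.4
tool_pos: [0.5543, -0.0718, 0.0577]
tcp_rot: [3.14, 0.007, 0.743]
wrist_force: [0.1, -1.6, 0.3]
gripper_width: 0.0002
```

Request:
step_arm:
  plan:
    - {"x": -3.8,"y": 2.2,"z": 0,"rx": 0,"ry": 0,"rz": -0.07,"gripper": 0}
    - {"x": -3.6,"y": 2.5,"z": 0,"rx": 0,"ry": 0,"rz": -0.07,"gripper": 0}
    - {"x": -3.5,"y": 2.7,"z": 0,"rx": 0,"ry": 0,"rz": -0.07,"gripper": 0}
    - {"x": -3.3,"y": 3.0,"z": 0,"rx": 0,"ry": 0,"rz": -0.07,"gripper": 0}
    - {"x": 0,"y": 0,"z": 0,"rx": 0,"ry": 0,"rz": 0,"gripper": 0}
    - {"x": 0,"y": 0,"z": 0,"rx": 0,"ry": 0,"rz": 0,"gripper": 0}

```text
time_s: 8.9
tool_pos: [0.5401, -0.0611, 0.0573]
tcp_rot: [3.141, 0.006, 0.47]
wrist_force: [0.6, -0.0, -0.7]
gripper_width: 0.0001
```

```bash
cat > look.py <<'E'
from h import *
import sys
a=[]
for c,o in(("scene",-.001),("side",.002)):
    b,f,n,im,d,W=arms(c,o);print(b.round(4),f,n); a.append(cv2.resize(im[140:280,260:430],None,fx=2.3,fy=2.3,interpolation=2))
    h=W[...,2]-o; m=(d>0)&(h>.068)&(h<.079)&(abs(np.hypot(W[...,0]-.582,W[...,1]+.015)-.1)<.016)
    print("cap",m.sum(),W[m].mean(0).round(4) if m.any() else 0)
s=r.read_state();print(s["time_s"],s["tool_pos"],s["tcp_rot"],s["wrist_force"])
cv2.imwrite(sys.argv[1],np.hstack(a)[...,::-1])
E
python3 look.py pics/n1.png
```

```text
[ 0.5785 -0.0131  0.5023] 0.002995670696772263 651
cap 43 [0.5308 0.0749 0.0734]
[ 0.583  -0.0135  0.4948] 0.0032139410218117743 487
cap 36 [0.5337 0.0736 0.0764]
9.0 [ 0.54029904 -0.06123422  0.05687025] [3.14120804 0.00661246 0.47008888] [-0.15526833  0.88655153 -0.60808999]
```

View pics/n1.png

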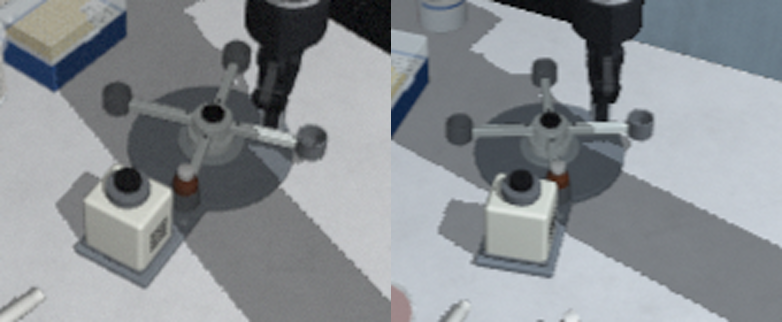

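Request:
step_arm:
  plan:
    - {"x": -3.0,"y": 3.2,"z": 0,"rx": 0,"ry": 0,"rz": -0.07,"gripper": 0}
    - {"x": -2.8,"y": 3.4,"z": 0,"rx": 0,"ry": 0,"rz": -0.07,"gripper": 0}
    - {"x": -2.0,"y": 2.7,"z": 0,"rx": 0,"ry": 0,"rz": -0.05,"gripper": 0}
    - {"x": -0.6,"y": 0.9,"z": 0,"rx": 0,"ry": 0,"rz": -0.017,"gripper": 0}
    - {"x": -0.6,"y": 0.9,"z": 0,"rx": 0,"ry": 0,"rz": -0.017,"gripper": 0}
    - {"x": 0,"y": 0,"z": 0,"rx": 0,"ry": 0,"rz": 0,"gripper": 0}
    - {"x": 0,"y": 0,"z": 0,"rx": 0,"ry": 0,"rz": 0,"gripper": 0}

```text
time_s: 9.58
tool_pos: [0.531, -0.0502, 0.0563]
tcp_rot: [-3.141, 0.008, 0.246]
wrist_force: [0.3, -0.0, 0.2]
gripper_width: -0.0002
```

```bash
python3 look.py pics/n2.png; python3 - <<'E'
from h import *
# head/foot-plate yaw: straight edges of the plate (z~.01) in initial clouds
for c,o in(("scene",-.001),("side",.002)):
    z=np.load(c+"0.npz");W=z["W"];d=z["d"];h=W[...,2]-o
    # head side and back faces: points z .02-.07 beyond r .12
    q=W[...,:2]-[.581,-.0142];rr=np.hypot(q[...,0],q[...,1]);ang=np.degrees(np.arctan2(q[...,1],q[...,0]))
    m=(d>0)&(h>.02)&(h<.076)&(rr>.115)&(rr<.21)&(abs(ang-103.5)<22)
    rc=cv2.minAreaRect((W[m][:,:2]*1000).astype(np.float32));print(c,m.sum(),rc)
    t=W[(d>0)&(h>.077)&(h<.083)&(rr>.115)&(rr<.2)&(abs(ang-103.5)<20)];print(len(t),cv2.minAreaRect((t[:,:2]*1000).astype(np.float32)))
E
```

```text
[ 0.578  -0.0126  0.2763] 0.003073334009979135 647
cap 42 [0.5517 0.0835 0.0733]
[ 0.5813 -0.0147  0.279 ] 0.003118582132337581 483
cap 37 [0.5545 0.0813 0.0765]
9.6833 [ 0.5309713  -0.05019164  0.0562143 ] [-3.14136632  0.0076059   0.24524303] [0.0536964  0.75922134 1.28951173]
scene 642 ((529.4467163085938, 144.870361328125), (79.65394592285156, 41.47690963745117), 52.74907302856445)
331 ((544.2810668945312, 133.4083251953125), (62.63131332397461, 54.89995574951172), 15.290201187133789)
side 557 ((545.95849609375, 135.2178192138672), (65.85968780517578, 52.80908203125), 16.21494483947754)
256 ((546.7543334960938, 131.92117309570312), (61.77546310424805, 55.76946258544922), 13.482638359069824)
```

Request:
step_arm:
  plan:
    - {"x": -0.5,"y": 0.9,"z": 0,"rx": 0,"ry": 0,"rz": -0.017,"gripper": 0}
    - {"x": -0.5,"y": 0.9,"z": 0,"rx": 0,"ry": 0,"rz": -0.017,"gripper": 0}
    - {"x": 0,"y": 0,"z": 0,"rx": 0,"ry": 0,"rz": 0,"gripper": 0}
    - {"x": 0,"y": 0,"z": 0,"rx": 0,"ry": 0,"rz": 0,"gripper": 0}
    - {"x": 5,"y": -9,"z": 0,"rx": 0,"ry": 0,"rz": 0,"gripper": 0}
    - {"x": 5,"y": -9,"z": 0,"rx": 0,"ry": 0,"rz": 0,"gripper": 0}
    - {"x": 0,"y": 0,"z": 0,"rx": 0,"ry": 0,"rz": 0,"gripper": 0}

```text
time_s: 10.27
tool_pos: [0.5413, -0.068, 0.0563]
tcp_rot: [3.141, 0.006, 0.209]
wrist_force: [-0.6, 0.8, 1.0]
gripper_width: 0.0001
```

```bash
python3 look.py pics/n3.png
```

```text
[0.6836 0.0106 1.7747] 0.0027454100054506757 641
cap 45 [0.5553 0.0836 0.0729]
[ 0.5805 -0.0145  0.2359] 0.0033058649396234697 487
cap 30 [0.5577 0.083  0.0772]
10.3667 [ 0.54011326 -0.06699231  0.05603822] [-3.1412543   0.00777246  0.20917755] [-0.18343009  0.26010219  0.15398164]
```

View pics/n3.png

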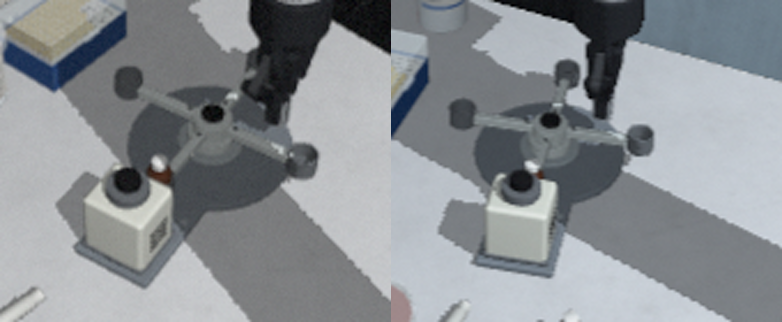

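Request:
step_arm:
  plan:
    - {"x": 0,"y": 0,"z": 20,"rx": 0,"ry": 0,"rz": 0,"gripper": 0}
    - {"x": 0,"y": 0,"z": 30,"rx": 0,"ry": 0,"rz": 0,"gripper": 0}
    - {"x": 0,"y": 0,"z": 35,"rx": 0,"ry": 0,"rz": 0,"gripper": 0}
    - {"x": 0,"y": 0,"z": 19,"rx": 0,"ry": 0,"rz": 0,"gripper": 0}
    - {"x": 0,"y": 10,"z": 0,"rx": 0,"ry": 0,"rz": 0.05,"gripper": 0}
    - {"x": 0,"y": 25,"z": 0,"rx": 0,"ry": 0,"rz": 0.05,"gripper": 0}
    - {"x": 0,"y": 25,"z": 0,"rx": 0,"ry": 0,"rz": 0.05,"gripper": 0}
    - {"x": 0,"y": 25,"z": 0,"rx": 0,"ry": 0,"rz": 0.05,"gripper": 0}

```text
time_s: 11.03
tool_pos: [0.5396, 0.0194, 0.1603]
tcp_rot: [-3.141, 0.008, 0.412]
wrist_force: [-0.9, 0.3, -0.4]
gripper_width: -0.0001
```

Request:
step_arm:
  plan:
    - {"x": 2,"y": 25,"z": 0,"rx": 0,"ry": 0,"rz": 0.05,"gripper": 0}
    - {"x": 2,"y": 25,"z": 0,"rx": 0,"ry": 0,"rz": 0.05,"gripper": 0}
    - {"x": 2,"y": 25,"z": 0,"rx": 0,"ry": 0,"rz": 0.05,"gripper": 0}
    - {"x": 0,"y": 25,"z": 0,"rx": 0,"ry": 0,"rz": 0,"gripper": 0}
    - {"x": 0,"y": 14,"z": 0,"rx": 0,"ry": 0,"rz": 0,"gripper": 0}
    - {"x": 0,"y": 0,"z": 0,"rx": 0,"ry": 0,"rz": 0,"gripper": 0}
    - {"x": 0,"y": 0,"z": 0,"rx": 0,"ry": 0,"rz": 0,"gripper": 0}

```text
time_s: 11.62
tool_pos: [0.5456, 0.133, 0.16]
tcp_rot: [-3.141, 0.008, 0.561]
wrist_force: [0.7, 0.2, -0.1]
gripper_width: 0.0001
```

```bash
python3 - <<'E'
from h import *
b,f,n,im,d,W=arms("wrist");print("wheel",b.round(4),f,n)
s=r.read_state();print(s["time_s"],s["tool_pos"],s["joint_pos"].round(2))
a=[im]
im,d=get_image("side");a.append(cv2.resize(im[130:285,190:438],(640,400),interpolation=2))
cv2.imwrite("pics/b.png",cv2.resize(np.vstack(a),(480,600))[...,::-1])
E
```

```text
wheel [ 0.5828 -0.0151  0.2307] 0.002598464272604314 5989
11.6667 [0.54563631 0.13231127 0.16008943] [ 0.24  0.35 -0.1   1.13 -0.    2.82]
```

View pics/b.png

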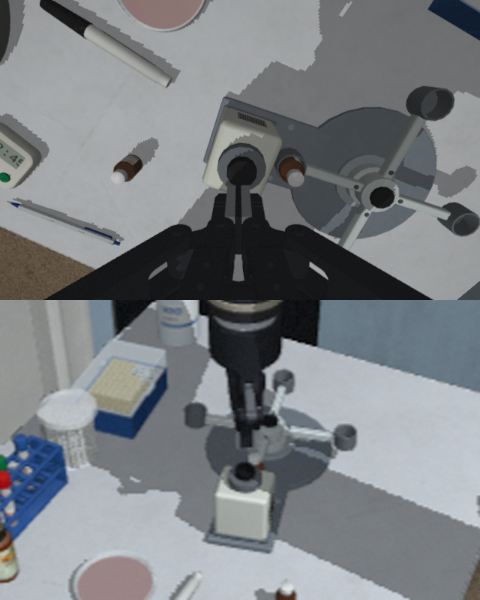

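Request:
step_arm:
  plan:
    - {"x": 1,"y": 0,"z": -15,"rx": 0,"ry": 0,"rz": 0,"gripper": 0}
    - {"x": 0,"y": 0,"z": -15,"rx": 0,"ry": 0,"rz": 0,"gripper": 0}
    - {"x": 0,"y": 0,"z": -5,"rx": 0,"ry": 0,"rz": 0,"gripper": 0}
    - {"x": 0,"y": 0,"z": -3,"rx": 0,"ry": 0,"rz": 0,"gripper": 0}
    - {"x": 0,"y": 0,"z": -2,"rx": 0,"ry": 0,"rz": 0,"gripper": 0}
    - {"x": 0,"y": 0,"z": 0,"rx": 0,"ry": 0,"rz": 0,"gripper": 0}

```text
time_s: 12.22
tool_pos: [0.5469, 0.1321, 0.1205]
tcp_rot: [3.141, 0.008, 0.56]
wrist_force: [-1.1, -1.9, 4.2]
gripper_width: -0.0001
```

Request:
step_arm:
  plan:
    - {"x": 0,"y": 0,"z": -1.5,"rx": 0,"ry": 0,"rz": 0,"gripper": 0}
    - {"x": 0,"y": 0,"z": -1.5,"rx": 0,"ry": 0,"rz": 0,"gripper": 0}
    - {"x": 0,"y": 0,"z": 0,"rx": 0,"ry": 0,"rz": 0,"gripper": 0}

```text
time_s: 12.47
tool_pos: [0.5473, 0.1325, 0.1181]
tcp_rot: [3.141, 0.007, 0.56]
wrist_force: [-1.6, -3.2, 6.5]
gripper_width: 0.0
```

Request:
step_arm:
  plan:
    - {"x": 0,"y": 0,"z": -1,"rx": 0,"ry": 0,"rz": 0,"gripper": 0}
    - {"x": 0,"y": 0,"z": -1,"rx": 0,"ry": 0,"rz": 0,"gripper": 0}
    - {"x": 0,"y": 0,"z": 0,"rx": 0,"ry": 0,"rz": 0,"gripper": 0}

```text
time_s: 12.72
tool_pos: [0.5473, 0.1326, 0.1177]
tcp_rot: [3.14, 0.005, 0.56]
wrist_force: [-6.7, -4.2, 22.2]
gripper_width: -0.0002
```

Request:
step_arm:
  plan:
    - {"x": 0,"y": 0,"z": 5,"rx": 0,"ry": 0,"rz": 0,"gripper": 0}
    - {"x": 0,"y": 0,"z": 15,"rx": 0,"ry": 0,"rz": 0,"gripper": 0}
    - {"x": 0,"y": 0,"z": 30,"rx": 0,"ry": 0,"rz": 0,"gripper": 0}
    - {"x": 0,"y": 0,"z": 30,"rx": 0,"ry": 0,"rz": 0,"gripper": 0}
    - {"x": 0,"y": 0,"z": 20,"rx": 0,"ry": 0,"rz": 0,"gripper": 0}
    - {"x": 0,"y": 0,"z": 0,"rx": 0,"ry": 0,"rz": 0,"gripper": 0}
    - {"x": 0,"y": 0,"z": 0,"rx": 0,"ry": 0,"rz": 0,"gripper": 0}

```text
time_s: 13.3
tool_pos: [0.5477, 0.1331, 0.2163]
tcp_rot: [3.141, 0.005, 0.561]
wrist_force: [-0.6, 0.1, -0.6]
gripper_width: 0.0002
```

```bash
python3 look.py pics/f.png; python3 - <<'E'
from h import *
b,f,n,im,d,W=arms("wrist");print("wheel",b.round(4),f,n)
for c,o in(("scene",-.001),("side",.002)):
    im,d=get_image(c);W=cloud(c,d);m=(d>0)&(np.hypot(W[...,0]-.5455,W[...,1]-.1335)<.009)&(abs(W[...,2]-.1)<.012);print(c,"button z",np.median(W[m][:,2])-o)
E
```

```text
[ 0.5785 -0.0125  0.231 ] 0.0026265266977118728 597
cap 43 [0.5554 0.0839 0.0733]
[ 0.5811 -0.0147  0.2362] 0.002688826937772087 496
cap 31 [0.5579 0.0827 0.0766]
13.4 [0.54654689 0.13276129 0.21436151] [-3.14093293  0.00841073  0.56044919] [ 0.44052607 -1.73745373 -0.05524483]
wheel [ 0.5822 -0.0153  0.2312] 0.002640285630096749 4230
scene button z 0.10203984357721818
side button z 0.10166200615479581
```

View pics/f.png

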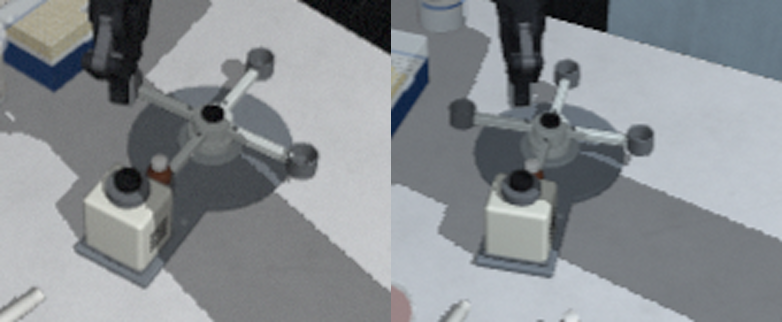

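The vial stands upright at the window, with the cap at about (159,163) in the left half of the picture. The button is up again at 102 mm and the gripper is well clear.

```bash
python3 -c "
from workcell import r
print(r.finish_job())"
```

```text
the job is handed in; nothing more can be done
None
```

I pushed the empty -y arm of the carousel clockwise by about 91° with the closed fingertips, backed off, pressed the button on the reading head once and handed the job in. `finish_job` reported no verdict.

- **Wheel and vial:** After the press the wheel read 0.231–0.236 rad in all three cameras. The button's bearing from the hub calls for about 0.234–0.241 rad, so I put the vial within about 1–2 mm of the spot. It stood upright in its cup, and the wheel reading was unchanged from before the press.
- **Button:** The press stopped hard, with the force rising to 22 N while the tool stayed at a height of 117.7 mm. Afterwards the button was back at about 102 mm and the gripper was clear.
- **Detour:** The first push ran the last joint into its limit. The arm swung off to the side, about 0.2 m away from the wheel, and tilted. The force readings showed no collision; I re-approached with another tool rotation and finished the push.
- **Disagreements:** The cameras differed by 3–5 mm on the hub's position. One scene-camera arm fit landed on a false solution and I ignored it.
- **Not checked:** I did not re-measure the spare vial, dish and felt pen at the end. I took the tool nowhere near them.

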